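Pull-test a pressed dowel in the wood shop

ROBOT

A 7-joint arm with a two-finger parallel gripper is mounted at the origin on the work surface. World frame = base frame: x ahead of the robot, y to its left, z up, the work surface at z = 0. Lengths are in mm, angles in degrees, forces in N, time in s.
With the tool pointing down it reaches from about 400 to 875 mm from the base axis. Payload 6.5 kg.
Tool frame: the origin (TCP) lies between the finger pads; the fingertips stand 19 mm ahead of it and the grasp point (between the pads) is the TCP; z points along the fingers, y is the direction in which the jaws open and shut (so a half turn about z gives the same grasp; the last joint's range is limited). The gripper opens to 88 mm and grips with 3 to 60 N. Pads are 18 mm wide; open, the fingers measure 123 mm over their backs; the gripper's body (75 mm by 187 mm) begins 45 mm behind the grasp point.
Start: joints at [-77.533, 30.733, -0.252, 88.115, 0.149, 61.152, -4.079], TCP at [181.998, 623.993, 257.716] pointing down, gripper open.
Joint ranges: [-154.64, 154.64], [-21.42, 123.67], [-72.66, 72.17], [13.99, 137.28], [-74.86, 254.86], [10.95, 109.41], [-158.01, 158.01]. Speed limits (degrees/s): [136.94, 136.94, 180, 180, 180, 180, 180].

INTERFACE

Orientations are given as a 3x3 rotation matrix whose columns are the frame's x, y, z axes.
In Python, from bench import movep, move_l, movej, set_gripper, pause, ik, observe, get_image, camera_params, Unreachable, finish_job gives the robot as it stands. Calls block until the motion is done:
- movep(position, orientation): joint-space move of the TCP to a pose.
- move_l(position, feed=150, attitude=None, threshold=None): straight line of the TCP; attitude=None keeps the orientation; feed is the mean speed in mm/s. With threshold (N) it stops when the force on the tool has changed by that much, and returns True; else False.
- movej(angles): joint-space move.
- set_gripper(opening): finger opening in mm; the grip force is fixed at half the most; returns when the fingers have stopped.
- pause(seconds).
- ik(position, orientation): joint angles nearest the present ones, or None.
- observe(): the state.
- get_image(name): name is "side" or "top"; returns (picture, depth): 384x512x3 uint8, blue, green, red; 384x512 float32, mm along the optical axis (not along the pixel's ray), 0 where there is no reading.
- camera_params(name): a dict with "K" (3x3 intrinsics, pixels), "D" ([k1, k2, p1, p2, k3] as OpenCV has them; the pictures are not rectified), "extrinsics" (4x4, takes a point from camera to world coordinates). Camera axes: x right, y down, z forward; pixel columns grow to the right and rows downward; lengths in mm; the calibration is good to about 2 mm. A picture is of the moment at which its call begins. camera_params takes no time and is no camera call.
A pose or a line that the arm cannot do raises Unreachable and nothing moves.
- finish_job(): hands the job in, once; it reports no verdict.
The state is a dict: "time_s": time; "joints": joint angles; "dq": joint speeds; "effort": joint torques, N m; "tool_pos": TCP position; "eef_rot": TCP orientation; "force": force on the tool from outside, world axes, zero at the start; "wrist_torque": the same for the moment, N m; "grip_width": finger opening in mm.
Only numpy, scipy, OpenCV 4.12 (cv2) and the standard library are available. Lean on these libraries where they do the work, as an engineer would, in place of code of your own. Each camera call takes 0.05 s, during which the arm holds its last target.

TASK

Pull-test the dowel pressed into the dark wooden rail that is clamped in a spring test stand: grip the dowel, pull it straight up until that test stand's pointer is in the green band, and keep it there for two seconds without reaching the red. Then ease it gently back down to rest, not letting it snap down, and let go; the dowel must stay seated in its rail. Do not pull on the pale rail's stand.

Things in the scene. Friction and masses are not known exactly. Their poses are not given: they have to be found in the camera images.
- dark_dowel: Pale wooden dowel, 12 mm in diameter, pressed upright into the middle of the dark brown rail, standing 55 mm out of its top with free space all round (the stand's guide posts, 75 mm to either side, reach 90 mm above the table). Origin on its axis, 55 mm below its top end: level with the rail's top when seated. z up, x along the rail. Press fit: holds about 28 N, then slides out.
- dark_seat (a point): Mouth of the dowel's hole, mid top face of the dark brown rail (110 mm along x, 50 mm wide, 45 mm high), 75 mm above the table at rest. z up; x, y as the stand, whose grey base is 140 x 180 mm (x, y), 15 mm thick. The dowel is seated when its origin lies here.
- dark_carriage (a joint): Travel (m) of the sprung carriage holding the dark rail: 0 at rest, rises straight up with the rail as the dowel is pulled, stop at 0.040. Its black pointer runs over a white scale plate facing the stand's +x: green band 0.014 to 0.028, red from 0.032. Lifts at about 6 N; about 11 N in mid-green (0.021), 0.25 N more per mm. The spring drives it down sharply if let go while raised.
- pale_carriage (a joint): The same travel for the second, identical stand, which holds a pale wooden rail with an identical dowel; not to be used.
Not all that is in view belongs to the job. Leave any turquoise look-alike of the part that bears pale_carriage alone.

How it is judged (in metres and radians):
On the way, in this order (a step that is already met when the one before it is completed fails the run):
1. The dark rail's carriage is held up in the green band (12 to 30 mm of travel) by the fingers on its dowel for 1.2 s, the dowel seated within 4 mm (value of joint dark_carriage between 0.012 and 0.03 m and contact force between the fingers and dark_dowel above 1 N and z of dark_dowel in the frame of dark_seat below 0.004 m), for 1.2 s.
2. The dark rail's carriage is back down within 3 mm of rest (value of joint dark_carriage below 0.003 m), for 0.2 s.
At the end, for the whole second after the job is handed in: The dark rail's carriage is at rest (within 3 mm), its dowel still seated (not drawn out by 4 mm or more) and let go, and the pale rail's carriage is down (within 6 mm) (value of joint dark_carriage below 0.003 m and z of dark_dowel in the frame of dark_seat below 0.004 m and contact force between the fingers and dark_dowel below 0.5 N and value of joint pale_carriage below 0.006 m); the robot touches nothing.
It fails at once if the dark rail's carriage is pulled well into the red (35 mm of travel or more) (value of joint dark_carriage above 0.035 m).
It fails at once if the dark rail's carriage snaps down (faster than 0.4 m/s) (velocity of joint dark_carriage below -0.4 m/s).
It fails at once if the dark rail's dowel is drawn out by 6 mm or more (z of dark_dowel in the frame of dark_seat above 0.006 m).
It fails at once if the pale rail's stand is pulled (more than 6 mm of travel) (value of joint pale_carriage above 0.006 m).
It also fails if it takes over 40 s, if anything falls off the work surface, if the arm or the gripper's body presses on something with over 40 N, if the wrist force passes 120 N, or if a joint passes its speed limit or range.

## Working session

There is one attempt and no reset: what is moved stays moved. The work goes in short steps, each a Python script; the robot and the scene stay as the last script left them, time stands still between calls to the robot, and variables do not carry over. Pictures are saved under pics/ and viewed, and the job is handed in when it is done.

```bash
mkdir -p pics
python3 - <<'E'
from bench import *
import cv2,numpy as np
s=observe();print(s['time_s'],s['tool_pos'],s['grip_width'],s['force'])
for n in('side','top'):
    im,d=get_image(n);cv2.imwrite(f'pics/{n}0.png',im);np.save(f'pics/{n}0.npy',d)
    p=camera_params(n);print(n,p)
E
```

```text
0.0 [181.87557066 623.42976029 256.83426929] 87.8257302226537 [-0.21938619 -0.0101364   0.18819993]
side {'K': array([[496.54390306,   0.        , 253.58906255],
       [  0.        , 496.54390306, 191.14219445],
       [  0.        ,   0.        ,   1.        ]]), 'D': array([-0.07562532,  0.        ,  0.        ,  0.        ,  0.        ]), 'extrinsics': array([[ 9.87777226e-01, -1.04989304e-01,  1.15210230e-01,
         3.96557342e+02],
       [-1.55639247e-01, -7.04729826e-01,  6.92193830e-01,
        -6.36375066e+02],
       [ 8.51913668e-03, -7.01664535e-01, -7.12456529e-01,
         7.04922535e+02],
       [ 0.00000000e+00,  0.00000000e+00,  0.00000000e+00,
         1.00000000e+00]])}
top {'K': array([[389.53959257,   0.        , 258.59558333],
       [  0.        , 389.53959257, 183.71949021],
       [  0.        ,   0.        ,   1.        ]]), 'D': array([-0.12044778,  0.        ,  0.        ,  0.        ,  0.        ]), 'extrinsics': array([[-2.03686410e-02, -9.86665829e-01,  1.61479599e-01,
         3.47926384e+02],
       [-9.99754848e-01,  2.15028713e-02,  5.27930918e-03,
        -1.11812974e+01],
       [-8.68118901e-03, -1.61332480e-01, -9.86861929e-01,
         9.20629769e+02],
       [ 0.00000000e+00,  0.00000000e+00,  0.00000000e+00,
         1.00000000e+00]])}
```

View pics/side0.png

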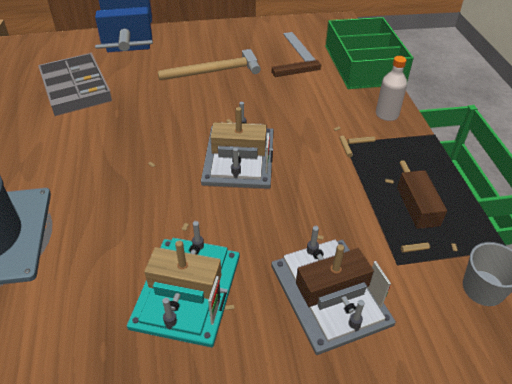

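View pics/top0.png

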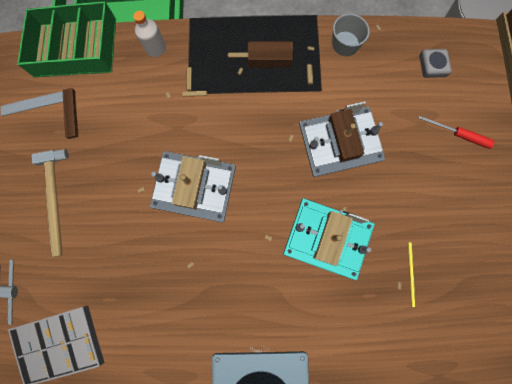

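Side view:
- Grey stand with a dark rail, dowel top at about (339,247).
- Grey stand with a pale rail, at about (238,140).
- Turquoise look-alike, at about (185,270).
- A loose dark rail on the black mat, at about (422,198), which isn't in any stand.

The target is the dark rail in the grey stand, at about (335,275) in side and (346,134) in top. I'll confirm this in enlarged crops.

Run:
```python
import cv2,numpy as np
a=cv2.imread('pics/side0.png')[220:350,265:400];b=cv2.imread('pics/top0.png')[95:180,295:390]
a=cv2.resize(a,(405,390),interpolation=cv2.INTER_CUBIC)
b=cv2.resize(b,(380,340),interpolation=cv2.INTER_CUBIC)
o=np.zeros((390,785,3),np.uint8);o[:,:405]=a;o[:340,405:]=b
cv2.imwrite('pics/crop0.png',o)
```

```text
(no output)
```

View pics/crop0.png

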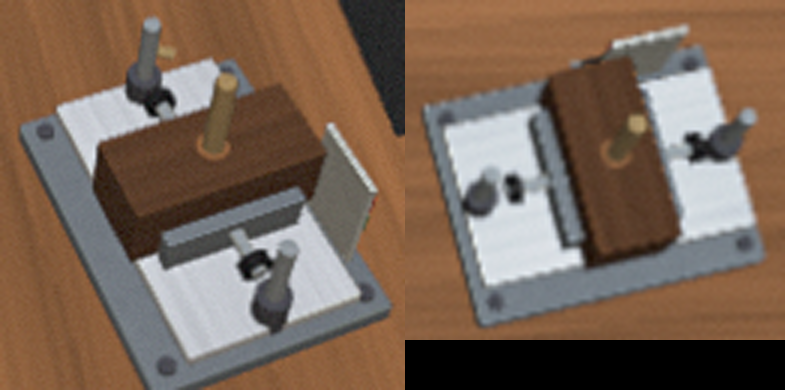

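The crops show the dark rail with its dowel in the grey stand. Dowel top is at about side (340.5,246.5) and top (353,126), mouth at side (336,270) and top (348,133). The scale plate is on the far right end, so that's the stand's +x.

```bash
cat > h.py <<'E'
from bench import *
import cv2,numpy as np
def ray(n,uv):
    p=camera_params(n);K=p['K'];E=p['extrinsics']
    q=cv2.undistortPoints(np.array([[uv]],float),K,p['D'])[0,0]
    d=E[:3,:3]@np.array([q[0],q[1],1]);return E[:3,3],d/np.linalg.norm(d)
def onz(n,uv,z):
    o,d=ray(n,uv);return o+d*(z-o[2])/d[2]
def tri(u1,u2):
    A=np.zeros((3,3));b=np.zeros(3)
    for n,u in(('side',u1),('top',u2)):
        o,d=ray(n,u);M=np.eye(3)-np.outer(d,d);A+=M;b+=M@o
    return np.linalg.solve(A,b)
E
python3 - <<'E'
from h import *
print(onz('side',(340.5,246.5),130),onz('top',(352.8,125.8),130),tri((340.5,246.5),(352.8,125.8)))
print(onz('side',(335.8,269.8),75),onz('top',(348,133.3),75),tri((335.8,269.8),(348,133.3)))
# base plate contour in top view: grey bolts corners & rail edges
im=cv2.imread('pics/top0.png');hsv=cv2.cvtColor(im,cv2.COLOR_BGR2HSV)
m=(hsv[...,1]<70).astype(np.uint8);mm=np.zeros_like(m);mm[95:180,295:390]=m[95:180,295:390]
c=max(cv2.findContours(mm,0,2)[0],key=cv2.contourArea);print(cv2.contourArea(c))
# corners of base from crop: TL, TR, BR, BL
for n,pts,z in (('top',[(425,107),(703,48),(765,255),(483,325)],15),):
    P=[onz(n,((u-405)/4+295-.4,v/4+95-.4),z)[:2] for u,v in pts];print(np.round(P,1))
    P=np.array(P)
    print(P.mean(0)); 
    for i in range(4):
        e=P[(i+1)%4]-P[i];print(np.linalg.norm(e),np.degrees(np.arctan2(e[1],e[0])))
E
```

```text
[ 598.233628   -209.58657244  130.        ] [ 597.61276163 -209.62165638  130.        ] [ 597.91820129 -209.65176452  130.01021252]
[ 597.72490586 -211.97709845   75.        ] [ 597.44298192 -211.23043292   75.        ] [ 597.83908195 -211.44083976   74.16785082]
3042.0
[[ 647.4 -109. ]
 [ 682.8 -282.7]
 [ 551.4 -310.8]
 [ 512.1 -138.1]]
[ 598.42186344 -210.15223098]
177.3130897611096 -78.45326562673166
134.4489031451484 -167.93192998720588
177.18362320568457 102.79819271756297
138.3201220050986 12.124616970329006
```

```bash
cat >> h.py <<'E'
def R(deg):
    t=np.radians(deg);y=np.array([np.cos(t),np.sin(t),0]);z=np.array([0,0,-1.]);return np.column_stack([np.cross(y,z),y,z])
X,Y,A=598.,-210.2,102.3
E
python3 - <<'E'
from h import *
for a in(A,A-180):
    q=ik([X,Y,250],R(a));print(a,None if q is None else np.round(q,1))
best=min([a for a in (A,A-180) if ik([X,Y,250],R(a)) is not None],key=lambda a:np.abs(np.array(ik([X,Y,250],R(a)))[6]))
print(best)
movep([X,Y,250],R(best))
set_gripper(45)
s=observe();print(s['time_s'],s['tool_pos'],s['force'],s['grip_width'],s['eef_rot'])
im,d=get_image('side');cv2.imwrite('pics/s1.png',im)
E
```

```text
102.3 [ -8.8  33.3  35.5  92.8 -21.4  60.8 135. ]
-77.7 [-23.2  44.2  62.4  93.5 -41.6  68.5 -28.9]
-77.7
4.1333 [ 597.99615432 -210.21378365  250.00204947] [-0.21542999  0.31793652  0.4449868 ] 45.1555162941463 [[ 9.77042286e-01  2.13045465e-01 -1.72435586e-05]
 [ 2.13045464e-01 -9.77042286e-01 -2.81919727e-05]
 [-2.28538578e-05  2.38710875e-05 -9.99999999e-01]]
```

View pics/s1.png

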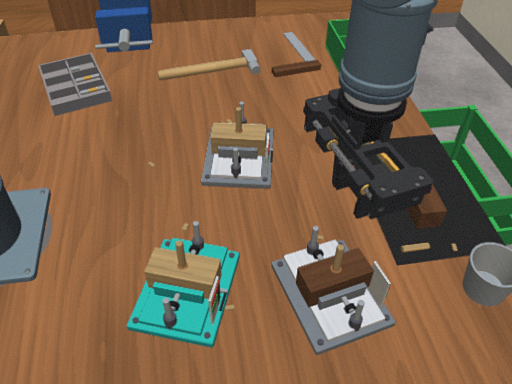

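The gripper is above the dark stand with clear space all round. Next I descend around the dowel.

Run:
```python
from h import *
print(move_l([X,Y,150],feed=120,threshold=8), move_l([X,Y,110],feed=50,threshold=6))
s=observe();print(s['time_s'],s['tool_pos'],s['force'])
im,d=get_image('side');cv2.imwrite('pics/s2.png',cv2.resize(im[130:350,250:450],None,fx=2.7,fy=2.7,interpolation=cv2.INTER_CUBIC))
```

```text
False False
6.1167 [ 598.15959138 -210.39070388  110.26524914] [ 0.68257457  0.48387761 -0.44014194]
```

View pics/s2.png

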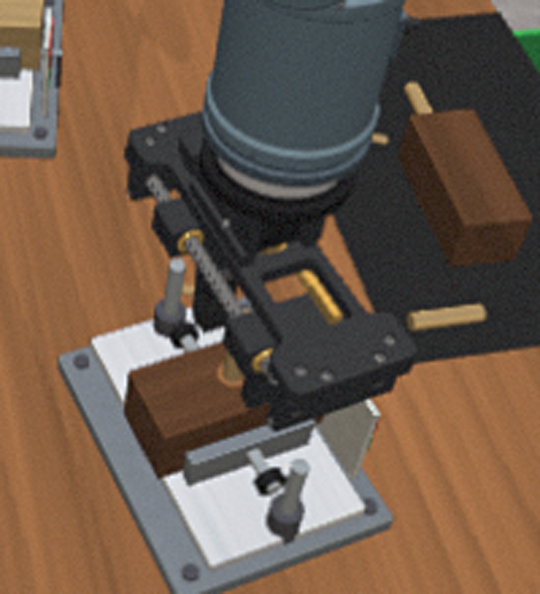

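The dowel stands between the fingers (crop at about (232,365)) and nothing is touching. Next: close the gripper, then start a slow lift while watching the force.

Run:
```python
from h import *
set_gripper(5)
s=observe();print(s['time_s'],s['tool_pos'],s['force'],s['grip_width'])
x,y,z0=X,Y,110.
for dz in(3,8):
    print(move_l([x,y,z0+dz],feed=10,threshold=20));s=observe();print(dz,s['time_s'],s['tool_pos'],s['force'],s['grip_width'])
im,d=get_image('side');cv2.imwrite('pics/s3.png',cv2.resize(im[130:350,250:450],None,fx=2.7,fy=2.7,interpolation=cv2.INTER_CUBIC))
```

```text
6.7833 [ 597.99076134 -209.86173254  110.01870356] [-0.9718157   1.05178935  1.10307226] 11.276923278742462
False
3 7.2333 [ 597.89932948 -209.84620434  112.57296189] [ 2.09907168  1.51131426 -6.21910106] 10.656668531311471
False
8 7.8833 [ 597.91698576 -209.88617683  117.86384229] [ 1.32283482  2.29670133 -8.65880321] 11.001409031119977
```

View pics/s3.png

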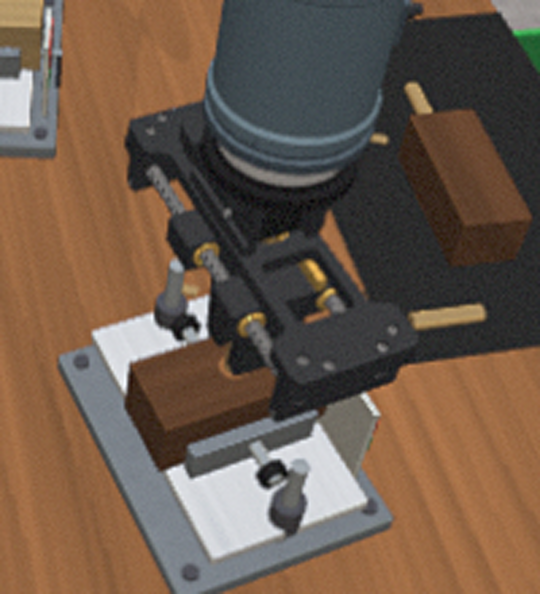

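The rail is rising with the dowel: its left top corner moved up about 8 px in the crop, and the force is close to the spring law. I'll continue to mid-green and hold.

Run:
```python
from h import *
f=lambda:(lambda s:print(round(s['time_s'],2),s['tool_pos'].round(2),np.round(s['force'],2),round(s['grip_width'],2)))(observe())
move_l([X,Y,131.],feed=15,threshold=16);f()
t=observe()['time_s']
while observe()['time_s']-t<1.0: pause(.25);f()
im,d=get_image('side');cv2.imwrite('pics/s4.png',cv2.resize(im[130:350,250:450],None,fx=2.7,fy=2.7,interpolation=cv2.INTER_CUBIC))
im,d=get_image('top');cv2.imwrite('pics/t4.png',im)
```

```text
8.95 [ 597.89 -209.96  130.76] [  0.78   3.69 -10.89] 11.08
9.2 [ 597.93 -209.98  130.88] [  1.4    4.18 -12.21] 11.41
9.45 [ 597.94 -209.94  130.9 ] [  0.75   4.35 -11.92] 10.77
9.7 [ 597.94 -209.97  130.93] [  0.86   4.09 -11.08] 10.68
9.95 [ 597.95 -209.98  130.92] [  0.53   4.75 -11.04] 11.28
```

View pics/s4.png

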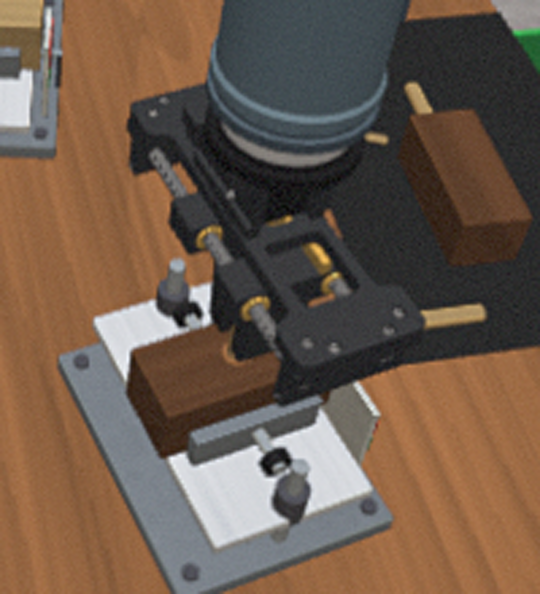

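The pull force of about 11–12 N matches mid-green, and the rail has risen about 10 px in the raw image, which is roughly 21 mm. I'll hold longer, then ease it down.

Run:
```python
from h import *
f=lambda:(lambda s:print(round(s['time_s'],2),s['tool_pos'].round(2),np.round(s['force'],2),round(s['grip_width'],2)))(observe())
pause(1.5);f()
for z,v in((120,12),(113,10),(110.5,6),(110,4)):
    print(move_l([X,Y,z],feed=v,threshold=25));f()
pause(.4);f()
im,d=get_image('side');cv2.imwrite('pics/s5.png',cv2.resize(im[130:350,250:450],None,fx=2.7,fy=2.7,interpolation=cv2.INTER_CUBIC))
```

```text
11.55 [ 597.93 -209.98  130.92] [ -0.06   4.17 -11.32] 10.76
False
12.62 [ 597.97 -210.    120.24] [ 0.11  5.51 -8.38] 10.79
False
13.47 [ 598.   -210.02  113.44] [-0.53  6.28 -6.77] 11.12
False
14.03 [ 597.95 -210.03  111.  ] [-1.27  5.77 -6.14] 10.85
False
14.31 [ 597.97 -210.03  110.52] [-0.3   5.96 -6.38] 11.05
14.71 [ 597.95 -210.04  110.55] [-0.31  5.92 -6.29] 10.66
```

View pics/s5.png

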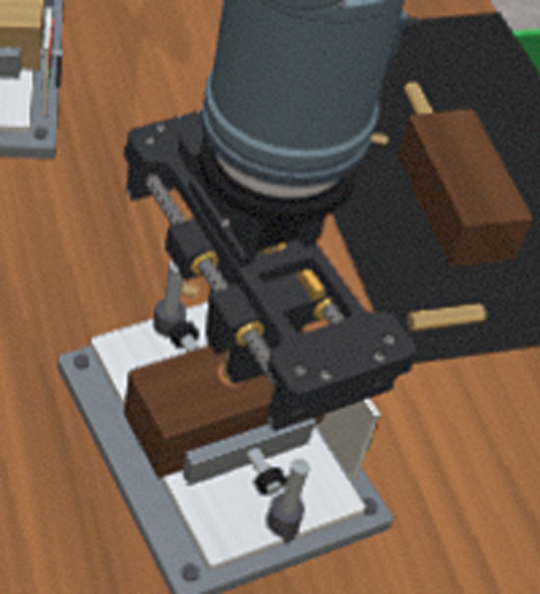

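The rail is nearly down, but the force is still -6 N. I'll lower it until the spring load comes off.

Run:
```python
from h import *
z=110.
for i in range(8):
    z-=.4; move_l([X,Y,z],feed=4,threshold=25); pause(.1)
    fz=np.mean([observe()['force'][2] for _ in range(4)]);s=observe();print(round(s['time_s'],2),z,s['tool_pos'].round(2),round(fz,2))
    if fz>-1.5: break
```

```text
15.11 109.6 [ 598.   -210.    110.21] -6.8
15.46 109.19999999999999 [ 598.   -210.05  110.16] -3.17
15.81 108.79999999999998 [ 598.03 -210.07  110.09] -0.42
```

Run:
```python
from h import *
set_gripper(45);pause(.2);s=observe();print(s['tool_pos'],s['force'],s['grip_width'])
p=s['tool_pos']
print(move_l([X,Y,180],feed=80,threshold=10))
print(move_l([X,Y,250],feed=150))
movep([450,120,320],R(-77.7))
s=observe();print(s['time_s'],s['force'])
for n in('side','top'):
    im,d=get_image(n);cv2.imwrite(f'pics/{n}6.png',im)
```

```text
[ 597.98164208 -210.21927482  108.7713346 ] [ 0.37997017 -1.18333899  0.88125554] 45.27453669203992
False
False
19.7 [-0.15386722  0.3899269   0.14243324]
```

View pics/side6.png

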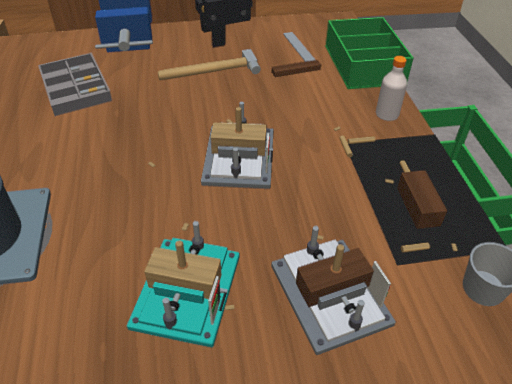

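Run:
```python
import cv2,numpy as np
r=[cv2.resize(cv2.imread(f'pics/side{i}.png')[220:350,265:400],(396,390),interpolation=cv2.INTER_CUBIC) for i in(0,6)]
cv2.imwrite('pics/crop6.png',np.hstack(r))
```

```text
(no output)
```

View pics/crop6.png

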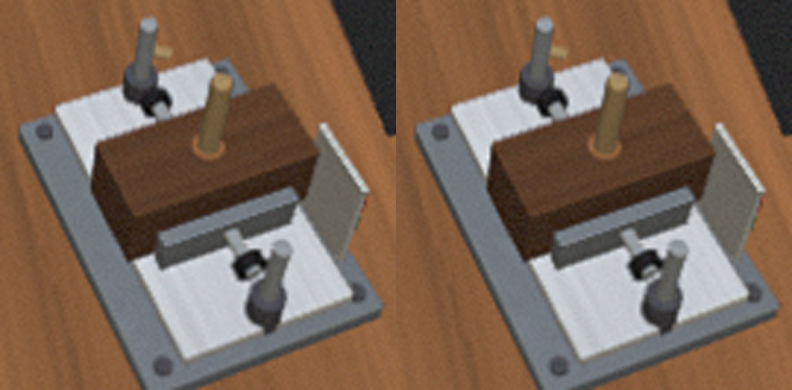

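The before and after crops match: dowel top at (222,82) and (617,82), which is 221 within its own half. So the rail is back at rest and the dowel is seated. Handing in.

Run:
```python
from h import *
finish_job();print(observe()['time_s'])
```

```text
the job is handed in; nothing more can be done
the job is handed in; nothing more can be done
```

I pull-tested the dowel in the dark rail and handed the job in; no verdict was reported.

- **Pull:** I gripped the dowel and raised it straight up about 21 mm, to mid-green. I held it there about 2.6 s at 11–12 N, which matches the spring figures given.
- **Lowering:** I eased it down at 12 mm/s or less. At the expected rest height the tool still read about -6 N, so I lowered the tool target another 1.2 mm until the load came off (-0.4 N). Then I let go and backed away, with the clock at 19.7 s.
- **Last checks:** Before and after side-camera crops show the rail and dowel top within about a pixel of where they started, so the rail is down and the dowel is seated. The tool touches nothing, and the pale and turquoise stands look unchanged.
- **Not checked directly:** The scale faces away from the cameras, so I never read the pointer itself. I judged the travel from tool height, force and how far the rail rose in the picture.
- **Side force:** A sideways force of up to about 6 N built up during the hold and lowering. It was gone after release.

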